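# Third hand for a bin-lid grip strip

### The job

On the wooden bin lid, slide the loose pale wooden strip across until it lies flush along the metal fence, under the height gauge, and then push the gauge's red knob down until its foot rests firmly on the strip for a moment, so that it reads the strip's height, and let it spring back up. Then be my third hand while I screw the strip on: with the fingers, press the strip squarely against the fence with a steady push of about 12 newtons, and finish there still holding that push; do not let go. Leave the food tiers, pan, tumbler and dish where they are.

Things in the scene. Friction and masses are not known exactly. Their poses are not given: they have to be found in the camera images.
- lid: closed wooden bin lid set in a dark steel rim on the stone bench, fixed for this job; outside 270 (x) x 370 (y) mm, flat, smoothly varnished top 20 mm above the bench; origin at the centre of its underside on the bench; x points away from the robot's side to the hinges, y along the fence, z up. It lies at a varying place and yaw
- fence: straight bare aluminium bar fixed on the lid, rigid, 16 (x) x 240 (y) x 20 (z) mm; origin at the centre of its underside on the lid's top; axes parallel to the lid's
- fence_face (a point): point at the foot of the fence's working face (the face towards the robot's side), at mid-length, on the lid's top (20 mm above the bench); its x points into the fence (the direction in which to press), y along the fence, z up. A flush strip has its origin at x = -15 mm, z = 0 in this frame
- strip: loose pale wooden strip, 30 (x) x 220 (y) x 24 (z) mm, 90 to 160 g, varnished (slides easily, friction about 0.2), lying flat on the lid, its middle 45 to 75 mm short of the fence, and a little askew; origin at the centre of its underside, x across, y along its length, z up; its x points roughly the way the fence_face x does
- gauge_stand: fixed stand of the height gauge, near the fence's +y end; post behind the fence, 55 mm beyond the origin in +x; blue arm 22 mm wide (y), 62 to 78 mm above the lid's top, from the post to 13 mm past the slide rod. Origin on the lid's top under the slide rod: 15 mm in front of the fence face (mid-width of a flush strip), 70 to 90 mm from the fence's middle to +y. Axes parallel to the lid's
- gauge (a joint): travel of the gauge's slide straight down, m; 0 is fully up (where its spring holds it), 0.040 fully down; the foot meets the top of the 24 mm strip at 0.018 (height under the foot = 42 mm - travel). The spring pushes it back up: about 2 N at the top, 4 N at the strip, 6 N fully down, less its own weight of 0.6 N
- gauge_knob (a point): centre of the top of the gauge's red round knob, 34 mm across and 12 mm thick, on the slide rod; 137 mm above the lid's top when up, 119 mm when the foot rests on the strip; press it straight down
- gauge_foot (a point): centre of the underside of the gauge's round foot, 20 mm across; 42 mm above the lid's top when up
- tiers: bystander: stack of three square food tiers clipped together, white, green, orange from below, 126 x 126 x 165 mm, beside the lid; origin under its centre
- pan: bystander: stainless steel pan, 190 mm across, 45 mm high, with a handle reaching 247 mm from its centre along its +x at about 50 mm height, beside the lid; origin under the bowl's centre
- tumbler: bystander: glass tumbler 72 mm across, 95 mm high, beyond the lid; origin under its centre
- dish: bystander: white ceramic dish 120 mm across, 40 mm high, beyond the lid; origin under its centre

How it is judged:
By the outcome, as a careful person would: the job done as asked, in the order asked, and still so for the second after the job is handed in, while the arm keeps its last pose, push and grip.
It also fails if it takes over 56 s, if anything falls off the work surface, if the arm or the gripper's body presses on something with over 40 N, if the wrist force passes 120 N, or if a joint passes its speed limit or range.

### The arm

A 6-joint arm with a two-finger parallel gripper is mounted at the origin on the work surface. World frame = base frame: x ahead of the robot, y to its left, z up, the work surface at z = 0. Lengths are in mm, angles in rad, forces in N, time in s.
With the tool pointing down it reaches from about 375 to 750 mm from the base axis. Payload 9 kg.
Tool frame: the origin (TCP) lies at the very end of the fingers, on their centre line; the grasp point (between the pads) lies 19 mm behind it; z points along the fingers, y is the line along which they close (so a half turn about z gives the same grasp; the last joint's range is limited). The gripper opens to 85 mm and grips with 20 to 120 N. Pads are 22 mm wide; open, the fingers measure 114 mm over their backs; the gripper's body (76 mm by 85 mm) begins 54 mm behind the grasp point. The pads swing forward as they close: fully open they stand 13 mm farther back than shut.
Start: joints at [-0.218, 0.104, 0.097, 1.564, 0, 1.353], TCP at [600.031, 0.003, 231.331] pointing down, gripper open.
Joint ranges: [-2.99, 2.99], [-0.84, 1.86], [-1.1, 1.16], [-1.84, 2.11], [-1.51, 1.56], [-3.14, 3.14]. Speed limits (rad/s): [2.22, 2.22, 2.57, 3.14, 3.14, 3.14].

### API

Orientations are given as a unit quaternion [w, x, y, z].
In Python, from workcell import * gives the robot as it stands. The module is installed in compiled form; this text tells all that it offers.
- The arm moves only by the tool send_rows, never from a script. Its argument "rows" is a list of rows, each an object with "linear": the shift along the tool's x, y, z in units of 50 mm (1.0 is 50 mm), a list of three; "delta_rot": the turn, a rotation vector about the tool's x, y, z in units of 6 degrees (1.0 is 6 degrees), a list of three; "grip": the finger opening in mm, from 0 to 85.4. In form: [{"linear": [x, y, z], "delta_rot": [wx, wy, wz], "grip": grip}, ...]. A call has 1 to 12 rows; each row shifts and turns the commanded pose from where the row before left it, along the tool's axes as they then stand; what a row does not reach is not made up. A row lasts 1/8 s, in which the tool goes at most 62.5 mm and 10.7 degrees, less where a joint would pass 70% of its speed; a pose out of reach is approached as far as the arm can. A call is refused whole if a number of a shift passes 1 or a number of a turn 1, either way. A call with a gripper value outside its range is refused whole. The fingers move at their own pace and stop on an object; "squeeze" is the grip in N (left out, the last holds). Time passes only in rows, so rows that do not move let the fingers close. It gives the time, the measured TCP pose, the force, the opening and the grip force at its end, in the units of the state.
- state(): the state, without advancing time (a new reading comes with each control period).
- snapshot(name): name is "scene" or "side" or "wrist"; returns the picture (400x640x3 uint8, red, green, blue); there is no depth.
- camera_model(name): a dict with "intrinsics" (3x3 intrinsics, pixels), "D" ([k1, k2, p1, p2, k3] as OpenCV has them; the pictures are not rectified), "view" (4x4, takes a point from world to camera coordinates). Camera axes: x right, y down, z forward; pixel columns grow to the right and rows downward; lengths in mm; the calibration is good to about 2 mm. A picture is of the moment at which its call begins: read the wrist's pose just before it. camera_model takes no time and is no camera call; for the wrist camera it gives the pose at the moment of the call.
- hand_in(): hands the job in; it is judged then, once.
Trained networks look in the newest picture that a camera, given by its name, has taken for a name from the list of things; names that differ only in an ending like _2 or _b are one class to them, and where a whole thing is asked for, a point or a joint stands for the part that bears it (a point fixed in the world has none). Each returns a list of dicts, best first, with "p" (0 to 1); they miss things now and then, are a little off and sometimes report something else, mostly with a low value. They report only what shows in the picture. A call takes as long as a camera call.
- look_for(target, camera): "xy" ([column, row] in pixels, amid what is visible of it).
- silhouettes(target, camera): "pixels" (400x640 bool, what is visible of it) and "xy" ([column, row] in pixels, amid what is visible of it).
The state is a dict: "time_s": time; "qpos": joint angles; "qvel": joint speeds; "tau": joint torques, N m; "eef_pos": TCP position; "eef_rot": TCP orientation; "wrist_force": force on the tool from outside, world axes, zero at the start; "torque": the same for the moment, N m; "gripper_width": finger opening in mm; "gripper_force": force on a finger pad.
Only numpy, scipy, OpenCV 4.12 (cv2) and the standard library are available. Lean on these libraries where they do the work, as an engineer would, in place of code of your own. Each camera call takes 0.05 s, during which the arm holds its last target. There are 200 camera calls.

## Working session

There is one attempt and no reset: what is moved stays moved. The work goes in short steps, Python scripts to look and compute and a tool call to move; the robot and the scene stay as the last step left them, time stands still between calls to the robot, and variables do not carry over. Pictures are saved under pics/ and viewed, at most 10 in all, crops included, and the job is handed in when it is done.

Besides the shell and the picture viewer there is one more tool, called by a JSON object that holds its "api" and its "payload", one argument or row to a line. send_rows: Moves the arm, as the interface text tells. Its arguments: {"type":"object","properties":{"rows":{"type":"array"},"squeeze":{"type":"number"}},"required":["rows"]}

```bash
mkdir -p pics
cat > h.py <<'E'
from workcell import *
import numpy as np, cv2
from scipy.spatial.transform import Rotation as R
def ray(cam,uv):
    m=camera_model(cam);K=np.array(m["intrinsics"],float);D=np.array(m["D"],float);V=np.array(m["view"],float)
    p=cv2.undistortPoints(np.array(uv,float).reshape(-1,1,2),K,D).reshape(-1,2)
    d=np.c_[p,np.ones(len(p))]@V[:3,:3]
    return -V[:3,:3].T@V[:3,3],d
def onz(cam,uv,z):
    c,d=ray(cam,uv);return c+d*((z-c[2])/d[:,2])[:,None]
def proj(cam,P):
    m=camera_model(cam);V=np.array(m["view"],float)
    return cv2.projectPoints(np.array(P,float).reshape(-1,3),cv2.Rodrigues(V[:3,:3])[0],V[:3,3],np.array(m["intrinsics"],float),np.array(m["D"],float))[0].reshape(-1,2)
def save(n,im): cv2.imwrite(f"pics/{n}.png",np.ascontiguousarray(im[:,:,::-1]))
E
python3 - <<'E'
from h import *
np.set_printoptions(precision=1,suppress=True)
s=state();print(s)
ims=[]
for c in["scene","side","wrist"]:
    im=snapshot(c);ims.append(im);save(c,im)
    for t in["lid","fence","strip","gauge_stand","gauge_knob","gauge_foot"]:
        r=silhouettes(t,c)
        for k in r[:2]:
            print(c,t,round(k["p"],2),np.array(k["xy"]),k["pixels"].sum())
        if r: np.save(f"m_{c}_{t}.npy",r[0]["pixels"])
E
```

```text
{'time_s': 0.0, 'qpos': array([-0.2,  0.1,  0.1,  1.6,  0. ,  1.4]), 'qvel': array([ 0., -0.,  0.,  0., -0., -0.]), 'tau': array([  0. , -55.7,  50.4,   0. ,  -0. ,  -0. ]), 'eef_pos': array([599.7,   0.1, 230.5]), 'eef_rot': array([-0. ,  0.7,  0.7, -0. ]), 'wrist_force': array([ 0.2, -0.5,  0.1]), 'torque': array([0., 0., 0.]), 'gripper_force': 0.0, 'gripper_width': 85.33970835960483}
scene lid 0.87 [285.7 206. ] 6898
scene lid 0.6 [286.1 188.8] 851
scene fence 0.8 [297.  206.1] 552
scene strip 0.74 [361.2 131.8] 2794
scene strip 0.67 [286.6 188.9] 881
scene gauge_stand 0.87 [332.1 177.6] 525
scene gauge_foot 0.55 [322.9 158.7] 119
side lid 0.58 [293.  247.2] 5864
side fence 0.59 [311.9 237.2] 282
side fence 0.42 [323.8 205.2] 497
side strip 0.73 [290.7 234.5] 572
side strip 0.6 [311.6 176.1] 1606
side gauge_stand 0.88 [324.5 200.4] 392
side gauge_knob 0.27 [276.7 303.5] 4991
side gauge_foot 0.64 [311.6 183.6] 119
wrist lid 0.97 [270.3 125.5] 44930
wrist lid 0.57 [317.6 142.3] 2450
wrist fence 0.55 [317.6 143.4] 2513
wrist strip 0.78 [257.4 103.6] 6107
wrist gauge_stand 0.65 [344.3  50.6] 4527
wrist gauge_stand 0.51 [247.6 313. ] 3593
wrist gauge_knob 0.75 [327.7  25.5] 2233
wrist gauge_foot 0.73 [328.4  24. ] 2123
wrist gauge_foot 0.73 [271.2 125.2] 45216
```

View pics/scene.png

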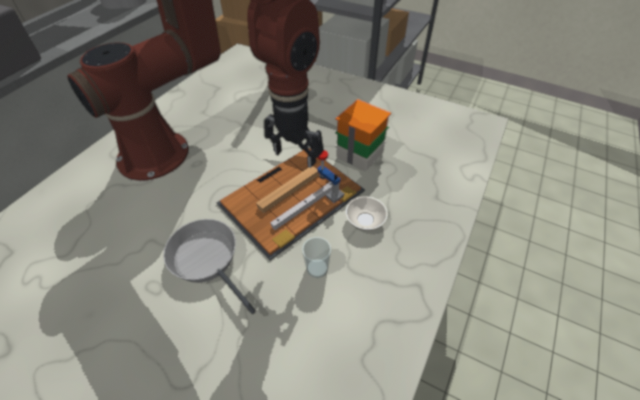

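View pics/wrist.png

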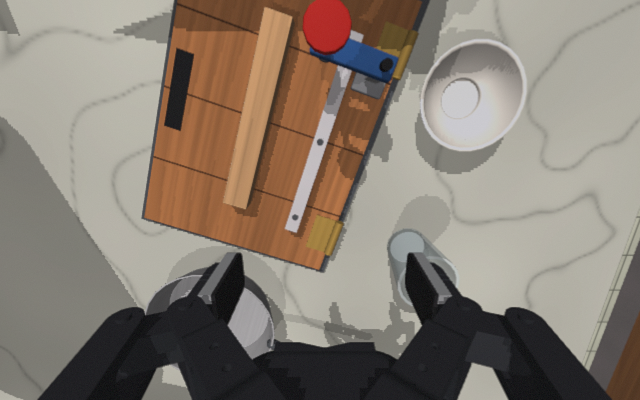

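View pics/side.png

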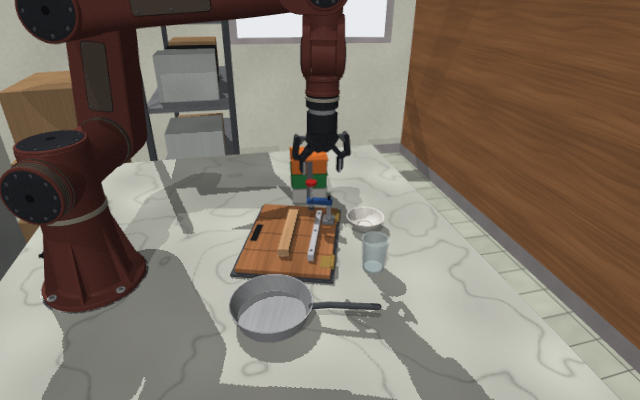

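The wrist view shows the lid clearly: strip from (278,12) to (236,206), fence from (350,40) to (292,231), knob at (327,25), arm to (390,65).

Run:
```python
from h import *
np.set_printoptions(precision=1,suppress=True)
im=cv2.imread("pics/wrist.png")
print("guess strip",onz("wrist",[[262,8],[293,17],[247,209],[224,203]],44))
print("guess fence end(40)",onz("wrist",[[286,229],[298,233]],40),"left edge up",onz("wrist",[[333,72],[345,75]],40))
print("lid corners",onz("wrist",[[143,218],[323,271]],20))
for t,z in[("strip",44),("fence",40),("gauge_knob",157)]:
    m=np.load(f"m_wrist_{t}.npy").astype(np.uint8)
    c=max(cv2.findContours(m,0,cv2.CHAIN_APPROX_NONE)[0],key=cv2.contourArea).reshape(-1,2)
    w=onz("wrist",c,z)[:,:2].astype(np.float32)
    r=cv2.minAreaRect(w);b=cv2.boxPoints(r);print(t,r,b.tolist())
hsv=cv2.cvtColor(im,cv2.COLOR_BGR2HSV)
red=((hsv[...,1]>190)&((hsv[...,0]<5)|(hsv[...,0]>175))&(hsv[...,2]>120)).astype(np.uint8)
c=max(cv2.findContours(red,0,cv2.CHAIN_APPROX_NONE)[0],key=cv2.contourArea).reshape(-1,2)
print("red",c.min(0),c.max(0)); 
w=onz("wrist",c,157)[:,:2].astype(np.float32);print(cv2.minEnclosingCircle(w))
m=camera_model("wrist");print(ray("wrist",[[320,200]]))
big=cv2.resize(im[0:280,130:440],None,fx=2.1,fy=2.1,interpolation=cv2.INTER_CUBIC);cv2.imwrite("pics/crop.png",big)
```

```text
guess strip [[536.6 175.5  44. ]
 [567.8 167.6  44. ]
 [503.2 -41.1  44. ]
 [475.3 -33.2  44. ]]
guess fence end(40) [[550.3 -70.1  40. ]
 [565.7 -75.8  40. ]] left edge up [[609.3 116.5  40. ]
 [622.4 113.6  40. ]]
lid corners [[ 353.7  -63.1   20. ]
 [ 598.2 -145.4   20. ]]
strip ((522.1612548828125, 67.82765197753906), (220.048828125, 34.130741119384766), 72.66912078857422) [[473.09552001953125, -32.11810302734375], [505.6767272949219, -42.2852897644043], [571.2269897460938, 167.77340698242188], [538.645751953125, 177.9405975341797]]
fence ((588.8648681640625, 24.840599060058594), (205.01593017578125, 18.02682113647461), 71.1225357055664) [[547.1702880859375, -69.23749542236328], [564.2275390625, -75.06998443603516], [630.5594482421875, 118.91869354248047], [613.502197265625, 124.75118255615234]]
gauge_knob ((601.5817260742188, 130.96371459960938), (32.58089065551758, 32.77456283569336), 0.05863155424594879) [[585.2745361328125, 147.3343048095703], [585.30810546875, 114.55977630615234], [617.888916015625, 114.59312438964844], [617.8553466796875, 147.36764526367188]]
red [303   0] [350  51]
((601.250244140625, 133.1181182861328), 16.40263557434082)
(array([599.9,  79.9, 374.2]), array([[-0. , -0.3, -0.9]]))
```

View pics/crop.png

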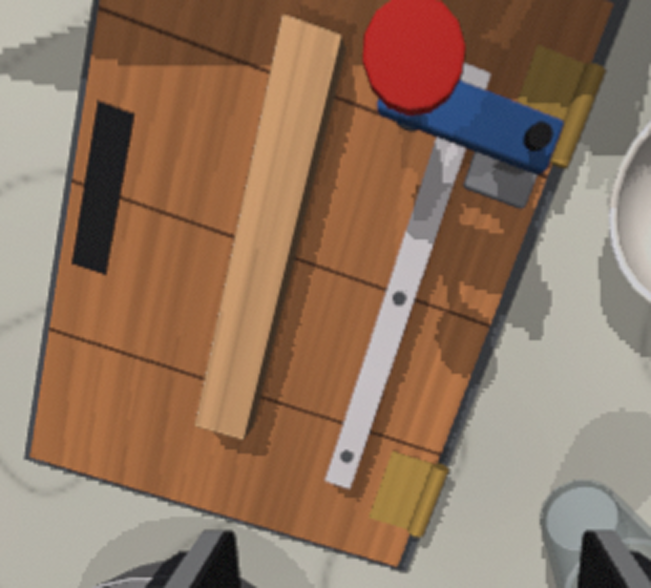

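Run:
```python
from h import *
np.set_printoptions(precision=1,suppress=True)
f=lambda L:[[130+a/2.1,b/2.1] for a,b in L]
w=onz("wrist",f([(326,482),(349,488),(463,65),(490,75)]),40);print(w)
print(np.linalg.norm(w[2]-w[0]),np.degrees(np.arctan2(*(w[2]-w[0])[1::-1])),np.degrees(np.arctan2(*(w[3]-w[1])[1::-1])))
s=onz("wrist",f([(284,15),(341,35),(245,438),(197,426)]),44);print(s)
print(np.degrees(np.arctan2(*(s[0]-s[3])[1::-1])),np.degrees(np.arctan2(*(s[1]-s[2])[1::-1])))
l=onz("wrist",f([(27,458),(406,568)]),20);print(l,np.linalg.norm(l[1]-l[0]),np.degrees(np.arctan2(*(l[1]-l[0])[1::-1])))
y=np.deg2rad(71.3);ey=np.array([np.cos(y),np.sin(y)]);ex=np.array([ey[1],-ey[0]])
c=w[:,:2].mean(0);print("fence c",c)
for n,p in dict(fenceL0=w[0,:2],fenceL1=w[2,:2],strip=s[:,:2].mean(0),knob=(601.4,132.5),bl=s[3,:2],tl=s[0,:2]).items():
    d=np.array(p)-c;print(n,d@ex,d@ey)
```

```text
[[549.3 -70.8  40. ]
 [563.4 -74.9  40. ]
 [627.1 156.   40. ]
 [640.8 151.6  40. ]]
239.81952509748515 71.05470571110952 71.12693436287918
[[540.  176.2  44. ]
 [567.1 167.9  44. ]
 [502.8 -40.5  44. ]
 [475.  -33.   44. ]]
72.75860805404375 72.84625426523951
[[ 353.4  -63.2   20. ]
 [ 598.6 -144.5   20. ]] 258.3329668131994 -18.335663343674096
fence c [595.1  40.5]
fenceL0 -7.760914115576014 -120.13560120100037
fenceL1 -6.734203585236905 119.68172612017172
strip -78.70485630962705 2.0558892312070185
knob -23.577386095215516 89.19247162182756
bl -90.20164674561588 -108.07830438951271
tl -95.77753917935937 110.9017594692543
```

{"api": "send_rows", "payload": {
  "rows": [
    {"linear": [0, 0, 0], "delta_rot": [0, 0, -1], "grip": 60},
    {"linear": [0, 0, 0], "delta_rot": [0, 0, -1], "grip": 60},
    {"linear": [0, 0, 0], "delta_rot": [0, 0, -1], "grip": 60},
    {"linear": [0, 0, 0], "delta_rot": [0, 0, -1], "grip": 60},
    {"linear": [0, 0, 0], "delta_rot": [0, 0, -1], "grip": 60},
    {"linear": [0, 0, 0], "delta_rot": [0, 0, -1], "grip": 60},
    {"linear": [0, 0, 0], "delta_rot": [0, 0, -1], "grip": 60},
    {"linear": [0, 0, 0], "delta_rot": [0, 0, -1], "grip": 60},
    {"linear": [0, 0, 0], "delta_rot": [0, 0, -1], "grip": 60},
    {"linear": [0, 0, 0], "delta_rot": [0, 0, -1], "grip": 60},
    {"linear": [0, 0, 0], "delta_rot": [0, 0, -1], "grip": 60},
    {"linear": [0, 0, 0], "delta_rot": [0, 0, -0.9], "grip": 60}
  ]
}}

```text
time_s: 2.55
eef_pos: [600.0, -0.0, 231.3]
eef_rot: [0.0, 0.16, 0.987, -0.0]
wrist_force: [-0.3, 0.6, 0.4]
gripper_width: 59.9
gripper_force: 0.0
```

{"api": "send_rows", "payload": {
  "rows": [
    {"linear": [0.74, 0.16, 0], "delta_rot": [0, 0, 0], "grip": 60},
    {"linear": [0.74, 0.16, 0], "delta_rot": [0, 0, 0], "grip": 60},
    {"linear": [0.74, 0.16, 0], "delta_rot": [0, 0, 0], "grip": 60},
    {"linear": [0.73, 0.16, 0], "delta_rot": [0, 0, 0], "grip": 60},
    {"linear": [0, 0, 0.7], "delta_rot": [0, 0, 0], "grip": 60},
    {"linear": [0, 0, 0.7], "delta_rot": [0, 0, 0], "grip": 60},
    {"linear": [0, 0, 0.7], "delta_rot": [0, 0, 0], "grip": 60},
    {"linear": [0, 0, 0.7], "delta_rot": [0, 0, 0], "grip": 60},
    {"linear": [0, 0, 0.7], "delta_rot": [0, 0, 0], "grip": 60},
    {"linear": [0, 0, 0.4], "delta_rot": [0, 0, 0], "grip": 60},
    {"linear": [0, 0, 0.2], "delta_rot": [0, 0, 0], "grip": 60},
    {"linear": [0, 0, 0], "delta_rot": [0, 0, 0], "grip": 60}
  ]
}}

```text
time_s: 4.05
eef_pos: [470.3, 77.4, 26.2]
eef_rot: [-0.0, 0.162, 0.987, -0.0]
wrist_force: [0.1, 0.2, 0.4]
gripper_width: 60.1
gripper_force: 0.0
```

Run:
```python
from h import *
save("w2",snapshot("wrist"));s=state();print(s["eef_pos"],s["wrist_force"],s["time_s"])
```

```text
[470.80067594  77.34369617  26.92655711] [-0.14108299 -1.16470006 -0.10600408] 4.1
```

View pics/w2.png

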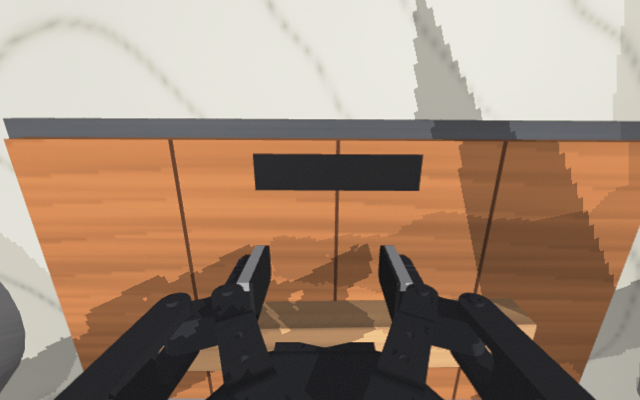

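{"api": "send_rows", "payload": {
  "rows": [
    {"linear": [0, 0, 0.1], "delta_rot": [0, 0, 0], "grip": 60},
    {"linear": [-0.2, 0, 0], "delta_rot": [0, 0, 0], "grip": 60},
    {"linear": [-0.2, 0, 0], "delta_rot": [0, 0, 0], "grip": 60},
    {"linear": [-0.15, 0, 0], "delta_rot": [0, 0, 0], "grip": 60},
    {"linear": [-0.15, 0, 0], "delta_rot": [0, 0, 0], "grip": 60},
    {"linear": [-0.15, 0, 0], "delta_rot": [0, 0, 0], "grip": 60},
    {"linear": [-0.15, 0, 0], "delta_rot": [0, 0, 0], "grip": 60},
    {"linear": [-0.15, 0, 0], "delta_rot": [0, 0, 0], "grip": 60},
    {"linear": [-0.15, 0, 0], "delta_rot": [0, 0, 0], "grip": 60},
    {"linear": [-0.15, 0, 0], "delta_rot": [0, 0, 0], "grip": 60},
    {"linear": [-0.05, 0, 0], "delta_rot": [0, 0, 0], "grip": 60},
    {"linear": [0, 0, 0], "delta_rot": [0, 0, 0], "grip": 60}
  ]
}}

```text
time_s: 5.6
eef_pos: [541.6, 53.4, 21.3]
eef_rot: [0.0, 0.162, 0.987, 0.0]
wrist_force: [-0.9, 0.8, -0.7]
gripper_width: 60.4
gripper_force: 0.0
```

{"api": "send_rows", "payload": {
  "rows": [
    {"linear": [-0.03, 0, 0], "delta_rot": [0, 0, 0], "grip": 60},
    {"linear": [-0.03, 0, 0], "delta_rot": [0, 0, 0], "grip": 60},
    {"linear": [-0.02, 0, 0], "delta_rot": [0, 0, 0], "grip": 60},
    {"linear": [0, 0, 0], "delta_rot": [0, 0, 0], "grip": 60}
  ]
}}

```text
time_s: 6.1
eef_pos: [545.4, 52.2, 21.4]
eef_rot: [0.0, 0.162, 0.987, -0.0]
wrist_force: [-0.2, -0.4, -0.5]
gripper_width: 59.9
gripper_force: 0.0
```

Run:
```python
from h import *
a=[snapshot(c)[150:290,200:400] for c in("scene","side")]
save("c2",cv2.resize(np.hstack(a),None,fx=2,fy=2,interpolation=2));s=state();print(s["eef_pos"],s["wrist_force"],s["time_s"])
```

```text
[545.38393626  52.1701514   21.37533157] [-0.53572309  0.32291724  0.15013007] 6.2
```

View pics/c2.png

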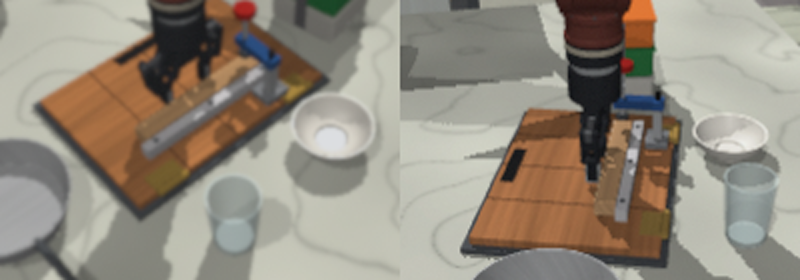

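The strip now lies nearly at the fence and under the gauge; I creep on until force shows.

{"api": "send_rows", "payload": {
  "rows": [
    {"linear": [-0.03, 0, 0], "delta_rot": [0, 0, 0], "grip": 60},
    {"linear": [-0.02, 0, 0], "delta_rot": [0, 0, 0], "grip": 60},
    {"linear": [-0.02, 0, 0], "delta_rot": [0, 0, 0], "grip": 60},
    {"linear": [0, 0, 0], "delta_rot": [0, 0, 0], "grip": 60}
  ]
}}

```text
time_s: 6.7
eef_pos: [546.1, 51.7, 20.4]
eef_rot: [-0.003, 0.162, 0.987, 0.0]
wrist_force: [-10.3, 3.7, 4.4]
gripper_width: 60.5
gripper_force: 5.6
```

{"api": "send_rows", "payload": {
  "rows": [
    {"linear": [0.1, 0, 0], "delta_rot": [0, 0, 0], "grip": 60},
    {"linear": [0.5, 0, 0], "delta_rot": [0, 0, 0], "grip": 60},
    {"linear": [0, 0, -0.6], "delta_rot": [0, 0, 0], "grip": 60},
    {"linear": [0, 0, -0.7], "delta_rot": [0, 0, 0], "grip": 30},
    {"linear": [0, 0, -0.7], "delta_rot": [0, 0, 0], "grip": 0},
    {"linear": [0, 0, -0.7], "delta_rot": [0, 0, 0], "grip": 0},
    {"linear": [0, 0, -0.6], "delta_rot": [0, 0, 0], "grip": 0},
    {"linear": [0, 0, 0], "delta_rot": [0, 0, 0], "grip": 0}
  ]
}}

```text
time_s: 7.7
eef_pos: [521.8, 60.4, 189.2]
eef_rot: [0.003, 0.162, 0.987, 0.0]
wrist_force: [0.5, -0.4, -0.3]
gripper_width: 0.1
gripper_force: 0.0
```

Run:
```python
from h import *
np.set_printoptions(precision=2,suppress=True)
im=snapshot("wrist");save("w3",im);s=state();p=s["eef_pos"];print(p,s["eef_rot"],s["wrist_force"],s["gripper_width"],s["time_s"])
q=s["eef_rot"];r=R.from_quat([q[1],q[2],q[3],q[0]])
print("to knob, units",r.inv().apply(np.array([601.4,132.5,157])-p)/50)
```

```text
[521.04  60.53 187.31] [0.   0.16 0.99 0.  ] [-0.56  0.62 -0.55] -0.21063570413869248 7.75
to knob, units [-1.06  1.88  0.61]
```

View pics/w3.png

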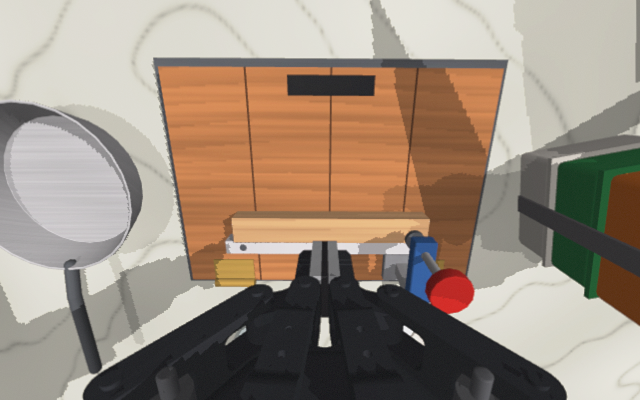

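The strip (232–430, 213–243) lies flush and parallel to the fence, foot over it near (413,238); knob at (450,291). I check the knob position from this view.

Run:
```python
from h import *
print(onz("wrist",[[450,291],[427,291],[473,291]],157))
print("strip back top",onz("wrist",[[232,219],[428,219]],44),"front",onz("wrist",[[232,241],[429,244]],44))
```

```text
[[594.34918928 132.21757001 157.        ]
 [589.01426934 116.34622854 157.        ]
 [599.69072427 148.09871459 157.        ]]
strip back top [[523.3679182  -47.30584732  44.        ]
 [591.7484283  156.68457594  44.        ]] front [[547.84361036 -58.42861007  44.        ]
 [622.15050209 151.4215454   44.        ]]
```

{"api": "send_rows", "payload": {
  "rows": [
    {"linear": [-0.27, 0.47, 0], "delta_rot": [0, 0, 0], "grip": 0},
    {"linear": [-0.27, 0.47, 0], "delta_rot": [0, 0, 0], "grip": 0},
    {"linear": [-0.26, 0.47, 0], "delta_rot": [0, 0, 0], "grip": 0},
    {"linear": [-0.26, 0.47, 0], "delta_rot": [0, 0, 0], "grip": 0},
    {"linear": [0, 0, 0], "delta_rot": [0, 0, 0], "grip": 0}
  ]
}}

```text
time_s: 8.38
eef_pos: [600.4, 133.7, 184.3]
eef_rot: [-0.001, 0.161, 0.987, -0.0]
wrist_force: [1.0, -0.5, 0.3]
gripper_width: -0.2
gripper_force: 0.0
```

{"api": "send_rows", "payload": {
  "rows": [
    {"linear": [0.03, 0, 0.4], "delta_rot": [0, 0, 0], "grip": 0},
    {"linear": [0, 0, 0.1], "delta_rot": [0, 0, 0], "grip": 0},
    {"linear": [0, 0, 0.1], "delta_rot": [0, 0, 0], "grip": 0},
    {"linear": [0, 0, 0.1], "delta_rot": [0, 0, 0], "grip": 0},
    {"linear": [0, 0, 0.1], "delta_rot": [0, 0, 0], "grip": 0},
    {"linear": [0, 0, 0], "delta_rot": [0, 0, 0], "grip": 0}
  ]
}}

```text
time_s: 9.12
eef_pos: [599.1, 133.1, 146.2]
eef_rot: [0.0, 0.162, 0.987, -0.0]
wrist_force: [-0.6, -1.2, 2.0]
gripper_width: -0.1
gripper_force: 1.2
```

Spring contact confirmed (2 N). Onward to the strip.

{"api": "send_rows", "payload": {
  "rows": [
    {"linear": [0, 0, 0.07], "delta_rot": [0, 0, 0], "grip": 0},
    {"linear": [0, 0, 0.07], "delta_rot": [0, 0, 0], "grip": 0},
    {"linear": [0, 0, 0.05], "delta_rot": [0, 0, 0], "grip": 0},
    {"linear": [0, 0, 0], "delta_rot": [0, 0, 0], "grip": 0},
    {"linear": [0, 0, 0], "delta_rot": [0, 0, 0], "grip": 0}
  ]
}}

```text
time_s: 9.75
eef_pos: [599.4, 133.2, 139.0]
eef_rot: [0.001, 0.162, 0.987, -0.0]
wrist_force: [-6.9, -2.0, 16.8]
gripper_width: 0.0
gripper_force: 8.5
```

Foot rests firmly (TCP at 139, 17 N). Hold briefly, then lift and return behind the strip.

{"api": "send_rows", "payload": {
  "rows": [
    {"linear": [0, 0, 0], "delta_rot": [0, 0, 0], "grip": 0},
    {"linear": [0, 0, 0], "delta_rot": [0, 0, 0], "grip": 0},
    {"linear": [0, 0, 0], "delta_rot": [0, 0, 0], "grip": 0},
    {"linear": [0, 0, 0], "delta_rot": [0, 0, 0], "grip": 0},
    {"linear": [0, 0, -0.1], "delta_rot": [0, 0, 0], "grip": 0},
    {"linear": [0, 0, -0.15], "delta_rot": [0, 0, 0], "grip": 0},
    {"linear": [0, 0, -0.2], "delta_rot": [0, 0, 0], "grip": 0},
    {"linear": [0, 0, -0.5], "delta_rot": [0, 0, 0], "grip": 0},
    {"linear": [0.6, -0.5, 0], "delta_rot": [0, 0, 0], "grip": 0},
    {"linear": [0.5, -0.7, 0], "delta_rot": [0, 0, 0], "grip": 0},
    {"linear": [0.5, -0.7, 0], "delta_rot": [0, 0, 0], "grip": 60},
    {"linear": [0, 0, 0], "delta_rot": [0, 0, 0], "grip": 60}
  ]
}}

```text
time_s: 11.25
eef_pos: [491.2, 68.1, 184.4]
eef_rot: [-0.0, 0.162, 0.987, 0.0]
wrist_force: [0.2, -0.1, 0.2]
gripper_width: 35.7
gripper_force: 0.0
```

Run:
```python
from h import *
np.set_printoptions(precision=2,suppress=True)
im=snapshot("wrist");save("w4",im);s=state();p=s["eef_pos"];print(p,s["eef_rot"],s["wrist_force"],s["gripper_width"],s["time_s"])
q=s["eef_rot"];r=R.from_quat([q[1],q[2],q[3],q[0]])
# 20 mm behind contact, fence-frame y -5
y=np.deg2rad(71.36);ey=np.array([np.cos(y),np.sin(y)]);ex=np.array([ey[1],-ey[0]])
t=np.r_[np.array([546.1,51.7])-20*ex,21.5]
print("to start, units",r.inv().apply(t-p)/50)
```

```text
[492.43  68.54 184.63] [0.   0.16 0.99 0.  ] [-0.2   0.1   0.29] 42.975631503183166 11.3
to start, units [-0.72  0.02  3.26]
```

View pics/w4.png

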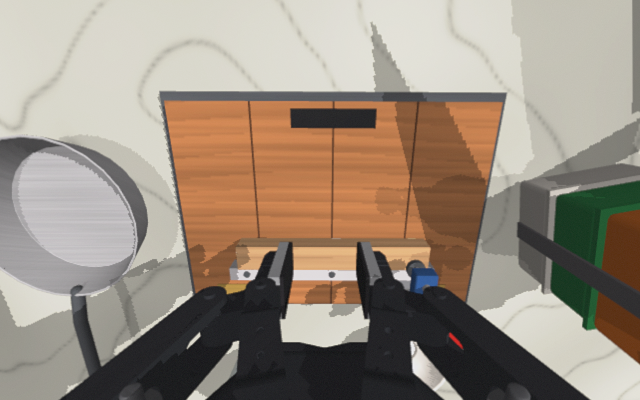

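Strip remains flush (238–431, rows 240–268), the gauge is back up. Now descend and push.

{"api": "send_rows", "payload": {
  "rows": [
    {"linear": [0, 0.12, 0.7], "delta_rot": [0, 0, 0], "grip": 60},
    {"linear": [0, 0, 0.7], "delta_rot": [0, 0, 0], "grip": 60},
    {"linear": [0, 0, 0.7], "delta_rot": [0, 0, 0], "grip": 60},
    {"linear": [0, 0, 0.7], "delta_rot": [0, 0, 0], "grip": 60},
    {"linear": [0, 0, 0.46], "delta_rot": [0, 0, 0], "grip": 60},
    {"linear": [-0.4, 0, 0], "delta_rot": [0, 0, 0], "grip": 60},
    {"linear": [-0.3, 0, 0], "delta_rot": [0, 0, 0], "grip": 60},
    {"linear": [-0.2, 0, 0], "delta_rot": [0, 0, 0], "grip": 60},
    {"linear": [-0.1, 0, 0], "delta_rot": [0, 0, 0], "grip": 60},
    {"linear": [-0.1, 0, 0], "delta_rot": [0, 0, 0], "grip": 60},
    {"linear": [0, 0, 0], "delta_rot": [0, 0, 0], "grip": 60}
  ]
}}

```text
time_s: 12.68
eef_pos: [547.0, 57.0, 21.3]
eef_rot: [0.0, 0.162, 0.987, 0.0]
wrist_force: [-1.5, 0.7, 0.1]
gripper_width: 60.2
gripper_force: 0.0
```

{"api": "send_rows", "payload": {
  "rows": [
    {"linear": [-0.02, 0, 0], "delta_rot": [0, 0, 0], "grip": 60},
    {"linear": [-0.02, 0, 0], "delta_rot": [0, 0, 0], "grip": 60},
    {"linear": [-0.01, 0, 0], "delta_rot": [0, 0, 0], "grip": 60},
    {"linear": [0, 0, 0], "delta_rot": [0, 0, 0], "grip": 60},
    {"linear": [0, 0, 0], "delta_rot": [0, 0, 0], "grip": 60}
  ]
}}

```text
time_s: 13.3
eef_pos: [547.7, 56.5, 20.9]
eef_rot: [-0.001, 0.162, 0.987, 0.0]
wrist_force: [-7.2, 1.8, 2.8]
gripper_width: 59.8
gripper_force: 3.4
```

```bash
cat > f.py <<'E'
from h import *
np.set_printoptions(precision=2,suppress=True)
y=np.deg2rad(71.3);ey=np.array([np.cos(y),np.sin(y),0]);ex=np.array([ey[1],-ey[0],0])
F=[]
for i in range(6): snapshot("side");s=state();F.append(s["wrist_force"])
F=np.array(F);print(F@ex,F@ey,F[:,2],s["torque"],s["eef_pos"],s["time_s"])
E
python3 f.py
```

```text
[-6.79 -7.27 -7.99 -6.97 -6.61 -6.92] [ 0.28 -0.89 -0.26 -0.34  0.32 -0.18] [3.53 2.8  2.6  3.79 3.51 2.89] [ 0.23  1.29 -0.23] [547.75  56.55  20.91] 13.6
```

{"api": "send_rows", "payload": {
  "rows": [
    {"linear": [-0.02, 0, 0], "delta_rot": [0, 0, 0], "grip": 60},
    {"linear": [-0.01, 0, 0], "delta_rot": [0, 0, 0], "grip": 60},
    {"linear": [0, 0, 0], "delta_rot": [0, 0, 0], "grip": 60},
    {"linear": [0, 0, 0], "delta_rot": [0, 0, 0], "grip": 60}
  ]
}}

```text
time_s: 14.1
eef_pos: [547.7, 56.4, 20.5]
eef_rot: [-0.003, 0.162, 0.987, 0.0]
wrist_force: [-13.0, 2.7, 6.0]
gripper_width: 59.9
gripper_force: 6.4
```

```bash
python3 f.py; python3 -c "
from h import *
save('w5',snapshot('wrist'))"
```

```text
[-12.47 -12.33 -12.59 -12.   -12.88 -12.6 ] [-0.92 -0.14 -0.93 -1.05 -0.61 -0.56] [6.63 5.34 5.72 5.73 6.16 6.17] [ 0.44  2.48 -0.47] [547.72  56.44  20.44] 14.4
```

View pics/w5.png

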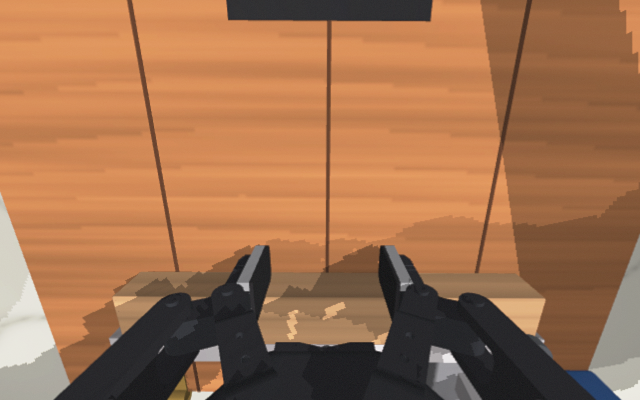

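12.4 N along the fence normal, strip flush (113–545, row ~275). I relieve a little of the vertical friction load.

{"api": "send_rows", "payload": {
  "rows": [
    {"linear": [0, 0, -0.02], "delta_rot": [0, 0, 0], "grip": 60},
    {"linear": [0, 0, -0.01], "delta_rot": [0, 0, 0], "grip": 60},
    {"linear": [0, 0, 0], "delta_rot": [0, 0, 0], "grip": 60},
    {"linear": [0, 0, 0], "delta_rot": [0, 0, 0], "grip": 60}
  ]
}}

```text
time_s: 14.95
eef_pos: [547.7, 56.5, 21.1]
eef_rot: [-0.003, 0.162, 0.987, 0.0]
wrist_force: [-8.5, 3.6, -1.8]
gripper_width: 60.3
gripper_force: 4.4
```

```bash
python3 f.py
```

```text
[-9.07 -9.32 -8.96 -8.69 -9.32 -9.13] [-0.72 -0.92 -0.2  -1.89 -0.14 -0.22] [-2.02 -2.3  -2.47 -1.19 -2.61 -1.9 ] [ 0.62  1.7  -0.38] [547.66  56.47  21.08] 15.25
```

Vertical load nearly gone; add about 3 N of push.

{"api": "send_rows", "payload": {
  "rows": [
    {"linear": [-0.02, 0, 0], "delta_rot": [0, 0, 0], "grip": 60},
    {"linear": [0, 0, 0], "delta_rot": [0, 0, 0], "grip": 60},
    {"linear": [0, 0, 0], "delta_rot": [0, 0, 0], "grip": 60},
    {"linear": [0, 0, 0], "delta_rot": [0, 0, 0], "grip": 60}
  ]
}}

```text
time_s: 15.75
eef_pos: [547.7, 56.5, 20.7]
eef_rot: [-0.004, 0.162, 0.987, 0.0]
wrist_force: [-12.2, 4.0, -1.1]
gripper_width: 59.8
gripper_force: 6.2
```

```bash
python3 f.py
```

```text
[-12.67 -13.26 -11.97 -12.43 -12.22 -12.94] [-1.36  0.2   0.22  0.15 -0.46  0.42] [-1.42 -0.5  -2.26 -2.13 -1.19 -1.38] [ 0.8   2.34 -0.41] [547.68  56.45  20.72] 16.05
```

{"api": "send_rows", "payload": {
  "rows": [
    {"linear": [0.008, 0, 0.012], "delta_rot": [0, 0, 0], "grip": 60},
    {"linear": [0, 0, 0], "delta_rot": [0, 0, 0], "grip": 60},
    {"linear": [0, 0, 0], "delta_rot": [0, 0, 0], "grip": 60},
    {"linear": [0, 0, 0], "delta_rot": [0, 0, 0], "grip": 60},
    {"linear": [0, 0, 0], "delta_rot": [0, 0, 0], "grip": 60}
  ]
}}

```text
time_s: 16.68
eef_pos: [547.7, 56.5, 20.6]
eef_rot: [-0.004, 0.162, 0.987, 0.0]
wrist_force: [-12.1, 3.5, 0.5]
gripper_width: 59.9
gripper_force: 6.1
```

```bash
python3 f.py
```

```text
[-12.09 -12.34 -12.52 -12.44 -12.78 -13.24] [ 1.15 -1.34 -0.48 -0.21 -0.04 -0.54] [1.38 1.53 1.38 0.4  0.64 0.79] [ 0.69  2.32 -0.43] [547.67  56.44  20.53] 16.975
```

Steady 12.5 N with almost no vertical or sideways load, so I hand in.

```bash
python3 -c "
from workcell import *
print(hand_in())"
```

```text
the job is handed in; nothing more can be done
None
```

I slid the strip flush along the fence and pressed the gauge's foot firmly onto it (about 17 N), then let it spring back up; the arm was still holding the strip against the fence at about 12.5 N when I handed in at 17 s.

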